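# Scrape a sample tin off a lifting peel onto the inspection stand

## Robot

A 6-joint arm with a two-finger parallel gripper is mounted at the origin on a cart in front of the work surface, level with it; the furniture and walls round the work are solid. World frame = base frame: x ahead of the robot, y to its left, z up, the work surface at z = 0. Lengths are in m, angles in rad, forces in N, time in s.
With the tool pointing down it reaches from about 0.25 to 0.725 m from the base axis. Payload 4 kg.
Tool frame: the origin (TCP) lies on the centre line of the jaws, within the pads' length; the fingertips stand 22 mm ahead of it and the grasp point (between the pads) lies 3 mm ahead of it; z points along the fingers, y is the line along which they close (so a half turn about z gives the same grasp; the last joint's range is limited). The gripper opens to 85 mm and grips with 20 to 120 N. Pads are 22 mm wide; open, the fingers measure 114 mm over their backs; the gripper's body (76 mm by 85 mm) begins 54 mm behind the grasp point. The pads swing forward as they close: fully open they stand 13 mm farther back than shut.
Start: joints at [1.323, 0.241, 0.005, 1.335, 0, 1.571], TCP at [0.123, 0.485, 0.253] pointing down, gripper open.
Joint ranges: [-2.72, 2.72], [-1.05, 1.87], [-1.09, 1.28], [-1.99, 2.15], [-1.42, 1.44], [-3.14, 3.14]. Speed limits (rad/s): [2.79, 2.79, 3.14, 3.14, 3.14, 3.14].

## Interface

Orientations are given as a unit quaternion [x, y, z, w].
In Python, from workcell import bot gives the robot as it stands.
- The arm moves only by the shell command python3 -m inch 'ROWS'. ROWS is JSON, one flat list of numbers, 7 for each row, row after row: the shift along the world's x, y, z in mm, then the turn, a rotation vector about the world's x, y, z in rad, then the opening in per cent of the stroke, from 0 (shut) to 100 (fully open). A call has 1 to 8 rows; each row is the pose to reach, as a shift and turn from the pose commanded when the call began; what a row does not reach only later rows make up. A row lasts 1/12 s, in which the tool goes at most 41.7 mm and 7.16 degrees, less where a joint would pass 70% of its speed; a pose out of reach is approached as far as the arm can. A call with a gripper value outside its range is refused whole. The fingers move at their own pace and stop on an object; the grip force is fixed at half the most. Time passes only in rows, so rows that repeat a pose let the fingers close. It gives the time, the measured TCP pose, the force, the opening and the grip force at its end, in the units of the state.
- bot.get_obs(): the state, without advancing time (a new reading comes with each control period).
- bot.camera(name): name is "side" or "top"; returns the picture (400x640x3 uint8, blue, green, red); there is no depth.
- bot.camera_info(name): a dict with "intrinsics" (3x3 intrinsics, pixels), "camera_from_world" (4x4, takes a point from world to camera coordinates). Camera axes: x right, y down, z forward; pixel columns grow to the right and rows downward; lengths in m; the calibration is good to about 2 mm. A picture is of the moment at which its call begins. camera_info takes no time and is no camera call.
- bot.job_done(): hands the job in; it is judged then, once.
Trained networks look in the newest picture that a camera, given by its name, has taken for a name from the list of things; names that differ only in an ending like _2 or _b are one class to them, and where a whole thing is asked for, a point or a joint stands for the part that bears it (a point fixed in the world has none). Each returns a list of dicts, best first, with "confidence" (0 to 1); they miss things now and then, are a little off and sometimes report something else, mostly with a low value. They report only what shows in the picture. A call takes as long as a camera call.
- bot.silhouettes(camera, target): "mask" (400x640 bool, what is visible of it) and "uv" ([column, row] in pixels, amid what is visible of it).
- bot.spot_point(camera, target): "uv" ([column, row] in pixels: a listed point, or the origin of a listed thing).
The state is a dict: "clock": time; "joint_pos": joint angles; "joint_vel": joint speeds; "tau": joint torques, N m; "eef_pos": TCP position; "tool_rot": TCP orientation; "ft_force": force on the tool from outside, world axes, zero at the start; "ft_torque": the same for the moment, N m; "grip_width": finger opening in m; "grasp_force": force on a finger pad.
Only numpy, scipy, OpenCV 4.12 (cv2) and the standard library are available. Lean on these libraries where they do the work, as an engineer would, in place of code of your own. Each camera call takes 0.05 s, during which the arm holds its last target. There are 200 camera calls.

## Task

Carry the green sample tin on its lifting peel to the sloping inspection stand, without touching the tin with the gripper. Lay the blade flat on the slope between the two brass ledge blocks with the tin uphill of them, press lightly, and draw the peel back downhill so that the blocks scrape the tin off the blade and it stays lying flat on the slope, square against both blocks. Then lay the empty peel down flat on the table; do not change the set slope of the stand or tip the tin on the way, and leave the other things alone.

Things in the scene. Friction and masses are not known exactly. Their poses are not given: they have to be found in the camera images.
- peel: Flat aluminium shovel, blue upright grip, 160 g. Origin: blade underside below the grip; +x to the blade's front edge, +z up. Blade 3 mm thick, y -37..37, x -26..130 mm. Grip block 24 mm along x, 54 along y, z 37..85 mm: grasp near z = 65 mm, fingers closing along x. Below it a 16x40 stem. Heel bar across the blade at x 38..44, up to z 11: the tin may slide back to it.
- tin: Closed green sample tin, 94 (its x) x 134 (its y) x 37 mm high, about 120 g, too wide to grasp. Origin: centre of underside, z up. It starts loose across the blade, its x along the peel's x, centre about 98 mm ahead of the peel's origin, overhanging the blade by 30 mm each side. Walls are 43 mm from the centre along x (lid rim 45 mm, from 27 mm up).
- stand: Fixed sloping stand: wooden base 185 x 212 mm, aluminium cheeks with black knobs (240 mm wide over the knobs), white tilting plate. Origin: on the table below the hinge; +x points uphill (horizontal), z up. Hinge axis along y, 104 mm above the table.
- plate (a joint): Slope of the white plate in rad: 0 level, greater is steeper (uphill end higher); starts between 0.40 and 0.56. Stiff friction hinge that stays put and slips under about 3 N m, so a hard push moves it.
- ledge (a point): On the white plate's upper face, midway between the two brass blocks, at their uphill faces. +x uphill along the slope, +z out of it. Plate x -14..164, y -93..93, 8 mm thick; nothing lies downhill of it. Blocks: x -12..0, |y| 50..92, 9 mm high above the plate; the 100 mm gap between them is open at plate level, the blade fits through and the tin does not.
- plate_top (a point): Point on the middle line of the plate's upper face, 160 mm uphill of the ledge point.
- jar: White paste jar with black cap, 64 mm across, 68 mm high, bystander. Origin under its centre.
- reel: Reel of pale cotton tape, 88 mm across, 105 mm high, bystander. Origin under its centre.
- glue: Standing white glue stick, 28 mm across, 96 mm high, bystander. Origin under its centre.
- bobbin: Bobbin of linen thread, 33 mm across, 42 mm high, bystander. Origin under its centre.
- clip: Navy spring clip, 26 x 32 mm, 48 mm high, bystander. Origin under its centre.

How it is judged:
On the way, in this order (a step that is already met when the one before it is completed fails the run):
1. the peel is lifted with the tin on its blade (height (world z) of peel above 0.05 m and x of tin in the frame of peel between 0.07 and 0.125 m and z of tin in the frame of peel between -0.002 and 0.012 m), for 0.2 s.
2. the blade lies flat on the slope (within 8 degrees), pressed on it with at least 1 N, with the tin on the blade and uphill of the brass blocks (contact force between peel and stand above 1 N and angle between the z axis of peel and the z axis of ledge, either way round below 0.14 rad and x of tin in the frame of peel below 0.125 m and x of tin in the frame of ledge above 0.04 m and z of tin in the frame of ledge below 0.015 m and x of peel in the frame of ledge above -0.08 m), for 0.1 s.
3. the peel has been drawn out downhill through the gap, the tin left behind against the blocks (x of peel in the frame of ledge below -0.125 m and x of tin in the frame of ledge between 0.036 and 0.055 m), for 0.1 s.
At the end, for the whole second after the job is handed in: Tin flat on the white plate (3 deg, 5 mm), centre 36 to 52 mm uphill of the ledge point, so against both brass blocks, square within 4.5 deg, within 25 mm of the middle sideways; empty peel flat on the table, not touching the tin; all at rest (x of tin in the frame of ledge between 0.036 and 0.052 m and y of tin in the frame of ledge between -0.025 and 0.025 m and z of tin in the frame of ledge between -0.004 and 0.005 m and angle between the z axis of tin and the z axis of ledge, either way round below 0.05 rad and angle between the x axis of tin and the x axis of ledge, either way round below 0.08 rad and linear speed of each of tin, peel below 0.02 m/s and height (world z) of peel below 0.005 m and angle between peel's own z axis and vertical below 0.06 rad and contact force between peel and tin below 0.1 N).
It fails at once if the slope of the plate is changed (its upper end moves over 15 mm) (distance of plate_top from where it was at the start of the episode above 0.015 m).
It fails at once if the tin tips beyond 46 degrees (angle between tin's own z axis and vertical above 0.8 rad).
It fails at once if the gripper touches the tin (contact force between any of the fingers, the arm and tin above 0.5 N).
It fails at once if a bystander (jar, reel, glue stick, bobbin or clip) is shifted over 30 mm (distance of any of jar, reel, glue, bobbin, clip from where it was at the start of the episode above 0.03 m).
It also fails if it takes over 67 s, if anything falls off the work surface, if the arm or the gripper's body presses on something with over 40 N, if the wrist force passes 120 N, or if a joint passes its speed limit or range.

## Working session

There is one attempt and no reset: what is moved stays moved. The work goes in short steps, Python scripts to look and compute and a shell command to move; the robot and the scene stay as the last step left them, time stands still between calls to the robot, and variables do not carry over. Pictures are saved under pics/ and viewed, at most 10 in all, crops included, and the job is handed in when it is done.

```bash
mkdir -p pics; ls
cat > h.py <<'E'
import numpy as np,cv2,json
from workcell import bot
from scipy.optimize import least_squares
from scipy.spatial.transform import Rotation as R
def cam(n):
    i=bot.camera_info(n);return np.array(i["intrinsics"]),np.array(i["camera_from_world"])
def proj(n,P):
    K,T=cam(n);P=np.atleast_2d(P);c=P@T[:3,:3].T+T[:3,3];p=c@K.T;return p[:,:2]/p[:,2:]
def tri(uvs):
    f=lambda X:np.concatenate([proj(n,X)[0]-u for n,u in uvs])
    r=least_squares(f,[0.45,0,0.05]);return r.x,np.abs(r.fun).max()
def onz(n,uv,z):
    K,T=cam(n);d=T[:3,:3].T@np.linalg.inv(K)@[uv[0],uv[1],1];o=-T[:3,:3].T@T[:3,3]
    return o+d*(z-o[2])/d[2]
E
cat > a.py <<'E'
from h import *
for n in("side","top"):
    cv2.imwrite(f"pics/{n}0.png",bot.camera(n))
    K,T=cam(n);print(n,-T[:3,:3].T@T[:3,3],K[0,0])
for t in["peel","tin","stand","ledge","plate_top","jar","reel","glue","bobbin","clip"]:
    u=[]
    for n in("side","top"):
        r=bot.spot_point(n,t)
        print(t,n,[(np.round(x["uv"],1).tolist(),round(x["confidence"],2)) for x in r[:2]])
        if r:u.append((n,np.array(r[0]["uv"])))
    if len(u)==2:print("   ",[np.round(v,4) for v in tri(u)])
print(bot.get_obs())
E
python3 a.py
```

```text
pics
side [0.05158933 1.14219486 0.8808537 ] 408.05459791190907
top [ 0.26830058 -0.06358572  1.58264818] 477.6663481573793
peel side [([368.1, 187.7], 0.71)]
peel top []
tin side [([356.2, 200.0], 0.64)]
tin top [([379.7, 216.9], 0.66)]
    [array([ 0.5306, -0.2573,  0.0085]), np.float64(1.712)]
stand side [([328.6, 242.5], 0.56)]
stand top [([278.4, 210.8], 0.67)]
    [array([0.5198, 0.0782, 0.0227]), np.float64(3.0592)]
ledge side []
ledge top [([285.7, 210.6], 0.75), ([234.3, 188.7], 0.52)]
plate_top side [([302.1, 216.0], 0.92)]
plate_top top [([236.5, 189.4], 0.56)]
    [array([0.5518, 0.1935, 0.1943]), np.float64(1.4725)]
jar side [([284.1, 215.8], 0.56)]
jar top []
reel side [([324.8, 185.3], 0.71)]
reel top [([238.0, 190.4], 0.3)]
    [array([0.5094, 0.1631, 0.3016]), np.float64(8.7862)]
glue side [([329.3, 307.1], 0.79)]
glue top [([195.7, 247.6], 0.47)]
    [array([0.3931, 0.3445, 0.0034]), np.float64(0.762)]
bobbin side [([272.4, 235.2], 0.6)]
bobbin top [([280.6, 149.2], 0.5)]
    [array([0.7389, 0.091 , 0.0055]), np.float64(2.4691)]
clip side []
clip top [([441.3, 208.5], 0.55)]
{'clock': 1.1, 'joint_pos': array([1.32302140e+00, 2.40625160e-01, 4.98474965e-03, 1.33523966e+00,
       3.09495613e-05, 1.57080884e+00]), 'joint_vel': array([-9.49011580e-05,  2.41218863e-03, -6.82738449e-04,  1.31630717e-03,
       -7.33280020e-04,  1.38545467e-04]), 'tau': array([ 1.34383812e-03, -3.72218585e+01,  2.52696580e+01,  1.25903618e-03,
        1.37248699e-04, -2.16707058e-06]), 'eef_pos': array([0.12260977, 0.48471064, 0.25328805]), 'tool_rot': array([ 1.23577013e-01,  9.92334984e-01, -3.96397540e-05, -2.05301830e-05]), 'ft_force': array([ 0.47417124, -0.72311086, -0.50943181]), 'ft_torque': array([-0.05267634,  0.01906714,  0.02525267]), 'grasp_force': 0.0, 'grip_width': 0.08547040386749706}
```

```bash
python3 -c "
import cv2
a=cv2.imread('pics/side0.png')[120:340,200:480];b=cv2.imread('pics/top0.png')[90:310,160:480]
cv2.imwrite('pics/s1.png',cv2.resize(a,None,fx=2.7,fy=2.7));cv2.imwrite('pics/t1.png',cv2.resize(b,None,fx=2.5,fy=2.5))"
```

```text
(no output)
```

View pics/s1.png

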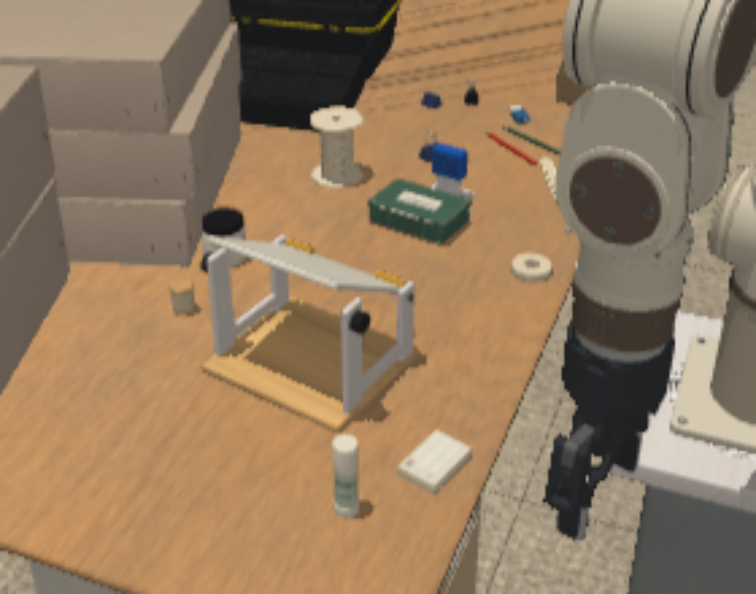

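View pics/t1.png

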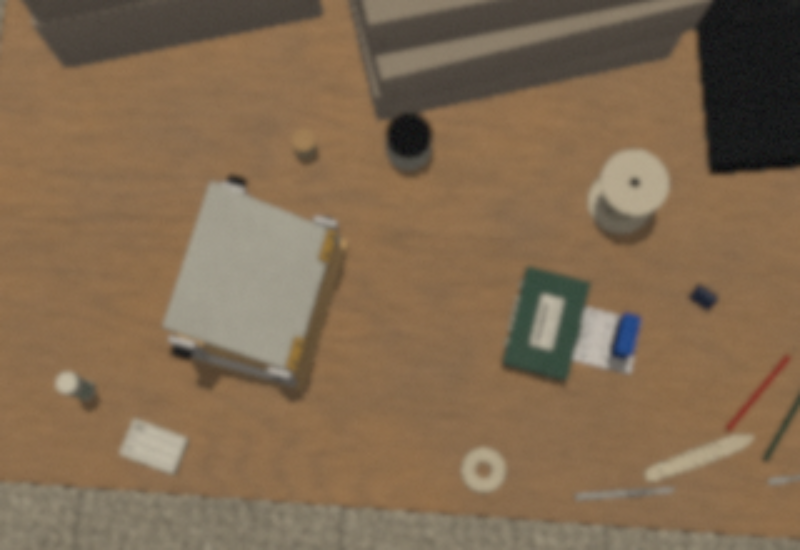

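The side view shows the stand with its slope rising away from the peel. The top view shows the tin at about (378,217) and the blue grip at about (410,226), both pointing towards the brass blocks at about (285,208). Next I'll fit the geometry to the masks.

```bash
cat > fit.py <<'E'
from h import *
from scipy.optimize import minimize
S=4
def box(x0,x1,y0,y1,z0,z1):
    return np.array([[x,y,z] for x in(x0,x1) for y in(y0,y1) for z in(z0,z1)])/1000
def render(n,parts,T):
    m=np.zeros((400*S,640*S),np.uint8)
    for b in parts:
        p=proj(n,b@T[:3,:3].T+T[:3,3]);h=cv2.convexHull(((p+.5)*S-.5).astype(np.float32))
        cv2.fillConvexPoly(m,np.round(h*16).astype(np.int32),255,shift=4)
    return cv2.resize(m,(640,400),interpolation=cv2.INTER_AREA)/255.
def H(p,yaw,slope=0):
    T=np.eye(4);T[:3,:3]=R.from_euler('ZY',[yaw,-slope]).as_matrix();T[:3,3]=p;return T
def fit(masks,parts,mk,x0,st):
    g=lambda a:cv2.GaussianBlur(a.astype(float),(0,0),1)
    M={n:g(m) for n,m in masks.items()}
    f=lambda x:sum(((g(render(n,parts,mk(x)))-M[n])**2).sum() for n in M)
    x0=np.array(x0,float)
    for k in range(2):
        s=np.vstack([x0]+[x0+np.eye(len(x0))[i]*st[i]/(1+2*k) for i in range(len(x0))])
        r=minimize(f,x0,method='Nelder-Mead',options=dict(initial_simplex=s,maxiter=250,xatol=1e-4,fatol=.02));x0=r.x
    return r.x,r.fun,sum((M[n]**2).sum() for n in M)
PLATE=[box(-14,164,-93,93,-8,0),box(-12,0,50,92,0,9),box(-12,0,-92,-50,0,9)]
TIN=[box(-43,43,-64,64,0,37),box(-46,46,-66,66,27,37)]
GRIP=[box(-12,12,-27,27,37,85)]
def masks(t,cams=("side","top")):
    o={}
    for n in cams:
        r=bot.silhouettes(n,t)
        if r:o[n]=r[0]["mask"];print(t,n,round(r[0]["confidence"],2),o[n].sum(),np.round(r[0]["uv"],1))
    return o
def blue(img):
    h=cv2.cvtColor(img,cv2.COLOR_BGR2HSV);return (h[...,0]>105)&(h[...,0]<130)&(h[...,1]>150)&(h[...,2]>60)
E
cat > b.py <<'E'
from fit import *
I={n:bot.camera(n) for n in("side","top")}
m=masks("ledge")
for k in({"side":m["side"],"top":m["top"]} if len(m)==2 else m,):
    print("plate ledge xyz yaw slope",fit(k,PLATE,lambda x:H(x[:3],x[3],x[4]),[.51,.05,.115,1.35,.48],[.02,.02,.02,.1,.1]))
print("tin",fit(masks("tin"),TIN,lambda x:H([x[0],x[1],.003],x[2]),[.53,-.257,1.35],[.02,.02,.1]))
masks("peel")
b={}
for n in I:
    nl,l,s,c=cv2.connectedComponentsWithStats(blue(I[n]).astype(np.uint8))
    d=[(np.hypot(*(c[i]-((366,179) if n=="side" else (410,225)))),i) for i in range(1,nl) if s[i,4]>15];print(n,[(s[i].tolist(),int(q)) for q,i in d]);b[n]=l==min(d)[1]
print("peel",fit(b,GRIP,lambda x:H([x[0],x[1],0],x[2]),[.51,-.35,1.35],[.02,.02,.1]))
E
python3 b.py
```

```text
ledge side 0.91 551 [315.9 217.2]
ledge top 0.58 3238 [261.1 199.7]
plate ledge xyz yaw slope (array([0.52445423, 0.06176375, 0.11218734, 1.37747131, 0.57364668]), np.float64(44.57032888587423), np.float64(3577.663638122259))
tin side 0.85 629 [357.3 197.3]
tin top 0.83 1132 [380.5 218.7]
tin (array([ 0.52471298, -0.24991455,  1.38213013]), np.float64(25.196391602912595), np.float64(1632.4897581300866))
peel side 0.79 150 [368.2 179.6]
peel top 0.73 544 [403.5 221.2]
side [([360, 174, 13, 12, 133], 0)]
top [([406, 217, 9, 15, 89], 0)]
peel (array([ 0.51142536, -0.34885249,  1.09856906]), np.float64(57.305736056246545), np.float64(176.3974591048016))
```

```bash
cat > c.py <<'E'
from fit import *
import fit as F
I={n:bot.camera(n) for n in("side","top")}
m=masks("ledge"); p=masks("peel"); tm=masks("tin")
mk=lambda x:H(x[:3],x[3],x[4]); x0=[.52,.06,.112,1.377,.5]; st=[.02,.02,.02,.1,.1]
X,e,_=fit(m,PLATE,mk,x0,st);print("both",X.round(4),e)
for s in(.42,.5,.56):
    r=fit(m,PLATE,lambda x:H(x[:3],x[3],s),x0[:4],st[:4]);print(s,r[0].round(4),r[1])
t=fit(tm,TIN,lambda x:H([x[0],x[1],.003],x[2]),[.525,-.25,1.38],[.02,.02,.1]);print("tin",t[0],t[1])
r0=F.render; TT=H([t[0][0],t[0][1],.003],t[0][2]); tinr={n:r0(n,TIN,TT) for n in I}
F.render=lambda n,parts,T:np.clip(r0(n,parts,T)-tinr[n],0,1)
PE=[box(-26,130,-37,37,0,3),box(-12,12,-27,27,37,85),box(-8,8,-20,20,0,40)]
q=fit(p,PE,lambda x:H([x[0],x[1],0],x[2]),[.51,-.35,1.38],[.02,.02,.1]);print("peel",q)
F.render=r0
d=t[0][:2]-q[0][:2];print("dist",np.hypot(*d),"bearing",np.arctan2(d[1],d[0]))
V=[]
for n,c in(("side",(120,280,260,400)),("top",(130,270,200,440))):
    big=cv2.resize(I[n],None,fx=4,fy=4,interpolation=cv2.INTER_CUBIC)
    for parts,T,col in((PLATE,mk(X),(0,0,255)),(TIN,TT,(0,255,255)),(PE[:2],H([q[0][0],q[0][1],0],q[0][2]),(255,0,255))):
        for b in parts:
            h=cv2.convexHull(((proj(n,b@T[:3,:3].T+T[:3,3])+.5)*4).astype(np.int32));cv2.polylines(big,[h],True,col,1)
    cv2.imwrite(f"pics/ov_{n}.png",cv2.resize(big[c[0]*4:c[1]*4,c[2]*4:c[3]*4],None,fx=.8,fy=.8))
E
python3 c.py
```

```text
ledge side 0.67 549 [313.2 216.6]
ledge top 0.76 3284 [260.6 203.2]
peel side 0.66 202 [365.9 179.6]
peel top 0.73 476 [402.9 226.1]
tin side 0.84 612 [355.3 199. ]
tin top 0.8 1109 [380.5 216.7]
both [0.5232 0.0606 0.1116 1.3723 0.5683] 43.8991090504466Traceback (most recent call last):
  File "c.py", line 8, in <module>
    r=fit(m,PLATE,lambda x:H(x[:3],x[3],s),x0[:4],st[:4]);print(s,r[0].round(4),r[1])
  File "fit.py", line 21, in fit
    r=minimize(f,x0,method='Nelder-Mead',options=dict(initial_simplex=s,maxiter=250,xatol=1e-4,fatol=.02));x0=r.x
    res = _minimize_neldermead(fun, x0, args, callback, bounds=bounds,
                               **options)
    fsim[j] = func(sim[j])
              ~~~~^^^^^^^^
    fx = function(np.copy(x), *(wrapper_args + args))
  File "fit.py", line 17, in <lambda>
    f=lambda x:sum(((g(render(n,parts,mk(x)))-M[n])**2).sum() for n in M)
               ~~~^^^^^^^^^^^^^^^^^^^^^^^^^^^^^^^^^^^^^^^^^^^^^^^^^^^^^^^
  File "fit.py", line 17, in <genexpr>
    f=lambda x:sum(((g(render(n,parts,mk(x)))-M[n])**2).sum() for n in M)
                       ~~~~~~^^^^^^^^^^^^^^^
  File "fit.py", line 9, in render
    p=proj(n,b@T[:3,:3].T+T[:3,3]);h=cv2.convexHull(((p+.5)*S-.5).astype(np.float32))
  File "h.py", line 8, in proj
    K,T=cam(n);P=np.atleast_2d(P);c=P@T[:3,:3].T+T[:3,3];p=c@K.T;return p[:,:2]/p[:,2:]
        ~~~^^^
  File "h.py", line 6, in cam
    i=bot.camera_info(n);return np.array(i["intrinsics"]),np.array(i["camera_from_world"])
ValueError: time passes only in moves, steps and waits
```

```bash
sed -i 's/^def cam/from functools import cache\n@cache\ndef cam/' h.py; python3 c.py
```

```text
ledge side 0.75 615 [314.4 219. ]
ledge top 0.67 3240 [257.5 201.6]
peel side 0.62 193 [369.8 176.6]
peel top 0.6 520 [401.6 225. ]
tin side 0.8 603 [355.7 198.7]
tin top 0.69 1161 [378.1 218.3]
both [0.5238 0.0601 0.1122 1.3746 0.5549] 44.28612890288699
0.42 [0.5214 0.0556 0.1234 1.3586] 343.32664724918214
0.5 [0.5229 0.0583 0.1171 1.3698] 110.6451605756406
0.56 [0.5238 0.0605 0.1122 1.3682] 44.9643527309005
tin [ 0.52598008 -0.25041523  1.36178212] 21.370232210005316
peel (array([ 0.50996656, -0.34699703,  1.39906848]), np.float64(17.33416340515054), np.float64(632.8012947637918))
dist 0.09790033428789124 bearing 1.4064883832822075
```

View pics/ov_side.png

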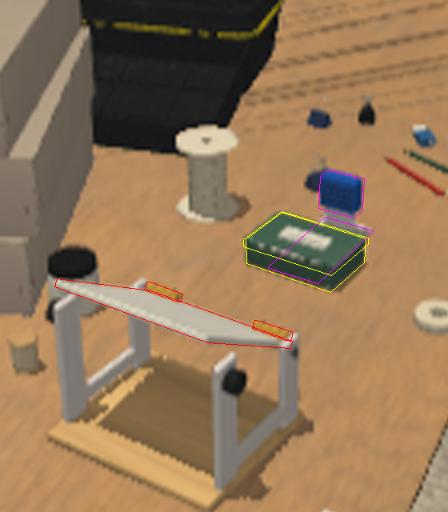

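View pics/ov_top.png

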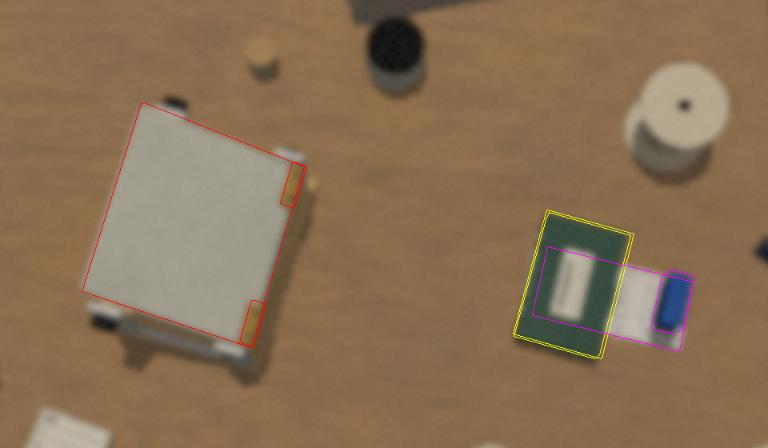

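The overlays fit well: ledge ≈ (0.524, 0.060, 0.112), yaw 1.372, slope 0.555; peel ≈ (0.510, -0.347), yaw about 1.39. I'll start moving over.

```bash
python3 -m inch '[0,0,40,0,0,0,100, 30,-60,70,0,0,0,100, 130,-290,80,0,0,0.066,100, 130,-290,80,0,0,0.066,100, 130,-290,80,0,0,0.066,100, 130,-290,80,0,0,0.066,100, 130,-290,80,0,0,0.066,100, 130,-290,80,0,0,0.066,100]'; python3 -c "
from h import *
print(bot.get_obs()['joint_pos'].round(3))"
```

```text
clock: 2.97
eef_pos: [0.2404, 0.221, 0.3312]
tool_rot: [0.09, 0.996, 0.0, 0.0]
ft_force: [0.7, -0.2, -0.1]
grip_width: 0.0854
grasp_force: 0.0
[ 0.744 -0.132 -0.193  1.509 -0.     0.924]
```

```bash
python3 -m inch '[50,-100,0,0,0,0,100, 257,-542,-30,0,0,0,100, 257,-542,-30,0,0,0,100, 257,-542,-30,0,0,0,100, 257,-542,-30,0,0,0,100, 257,-542,-30,0,0,0,100, 257,-542,-30,0,0,0,100, 257,-542,-30,0,0,0,100]'; python3 -c "
from h import *
print(onz('side',(324.8,185.3),0),onz('top',(408,175),0),bot.get_obs()['joint_pos'].round(3))"
```

```text
clock: 3.63
eef_pos: [0.3836, -0.0802, 0.3154]
tool_rot: [0.091, 0.996, 0.0, 0.001]
ft_force: [0.7, 0.6, -0.6]
grip_width: 0.0857
grasp_force: 0.0
[ 0.70270116 -0.34317676  0.        ] [ 0.68811668 -0.34761651  0.        ] [-0.206  0.003 -0.109  1.458  0.    -0.023]
```

```bash
python3 -m inch '[110,-240,-100,0,0,0,100, 110,-240,-100,0,0,0,100, 110,-240,-100,0,0,0,100, 110,-240,-100,0,0,0,100, 110,-240,-100,0,0,0,100, 110,-240,-100,0,0,0,100, 110,-240,-100,0,0,0,100, 110,-240,-100,0,0,0,100]'; sed -i '/^for s in/,+1d' c.py; python3 c.py
```

```text
clock: 4.3
eef_pos: [0.4936, -0.3222, 0.2103]
tool_rot: [0.093, 0.996, 0.0, -0.002]
ft_force: [1.1, 0.4, -0.8]
grip_width: 0.0854
grasp_force: 0.0
ledge side 0.79 521 [316.4 217.1]
ledge top 0.61 3308 [259.7 200.7]
peel side 0.55 205 [368.7 178.1]
tin side 0.89 608 [359.7 198.1]
tin top 0.83 1003 [377.7 219.6]
both [0.5238 0.0621 0.1118 1.3739 0.5723] 38.881428725155494
tin [ 0.52658821 -0.24777975  1.40358285] 126.27905861525663
peel (array([ 0.51139231, -0.34711101,  0.97261546]), np.float64(5.105385822660771), np.float64(174.16943359014044))
dist 0.10048688951531039 bearing 1.4189912205368111
```

```bash
python3 -m inch '[17,-25,-10,0,0,0,100, 17,-25,-50,0,0,0,100, 17,-25,-85,0,0,0,100, 17,-25,-110,0,0,0,100, 17,-25,-125,0,0,0,100, 17,-25,-135,0,0,0,100, 17,-25,-138,0,0,0,100, 17,-25,-138,0,0,0,100]'; python3 -c "
from h import *
cv2.imwrite('pics/d.png',cv2.resize(bot.camera('side')[130:260,290:430],None,fx=4,fy=4))"
```

```text
clock: 5.37
eef_pos: [0.5104, -0.3425, 0.0774]
tool_rot: [0.09, 0.996, -0.0, 0.0]
ft_force: [-0.1, 0.1, -0.3]
grip_width: 0.0855
grasp_force: 0.0
```

View pics/d.png

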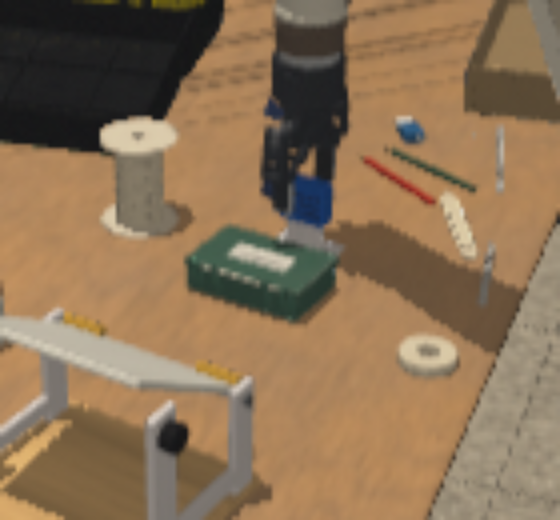

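The fingers straddle the blue grip (about (310,195) in the crop) and clear the tin. I'll make a small correction and close.

```bash
python3 -m inch '[1,-4,-5,0,0,0,100, 1,-4,-5,0,0,0,100, 1,-4,-5,0,0,0,70, 1,-4,-5,0,0,0,50, 1,-4,-5,0,0,0,35, 1,-4,-5,0,0,0,25, 1,-4,-5,0,0,0,10, 1,-4,-5,0,0,0,10]';python3 -m inch '[0,0,0,0,0,0,10, 0,0,0,0,0,0,10, 0,0,0,0,0,0,10, 0,0,0,0,0,0,10, 0,0,0,0,0,0,10, 0,0,0,0,0,0,10]'
```

```text
clock: 6.08
eef_pos: [0.5115, -0.3474, 0.0726]
tool_rot: [0.091, 0.996, -0.001, 0.0]
ft_force: [1.7, -1.7, 5.7]
grip_width: 0.0231
grasp_force: 60.1
clock: 6.58
eef_pos: [0.5115, -0.3474, 0.0726]
tool_rot: [0.091, 0.996, -0.001, 0.0]
ft_force: [0.7, -2.5, 4.4]
grip_width: 0.023
grasp_force: 59.6
```

```bash
python3 -m inch '[0,0,5,0,0,0,10, 0,0,14,0,0,0,10, 0,0,26,0,0,0,10, 0,0,40,0,0,0,10, 0,0,55,0,0,0,10, 0,0,70,0,0,0,10, 0,0,80,0,0,0,10, 0,0,84,0,0,0,10]';python3 -m inch '[0,0,10,0,0,0,10, 0,0,22,0,0,0,10, 0,0,40,0,0,0,10, 0,0,60,0,0,0,10, 0,0,80,0,0,0,10, 0,0,95,0,0,0,10, 0,0,104,0,0,0,10, 0,0,106,0,0,0,10]'
cat > d.py <<'E'
from fit import *
import sys
o=bot.get_obs();Rt=R.from_quat(o["tool_rot"]).as_matrix();p=o["eef_pos"]
Rp=np.c_[Rt[:,1],-Rt[:,0],-Rt[:,2]]
if np.linalg.det(Rp)<0:Rp[:,1]*=-1
po=p+Rt[:,2]*.0726
print("peel",po.round(4),"euler ZYX",R.from_matrix(Rp).as_euler('ZYX').round(4),"q",o["joint_pos"].round(2))
L=H([.5238,.0605,.1120],1.372,.558);Li=np.linalg.inv(L)
print("peel in ledge mm",((Li@[*po,1])[:3]*1000).round(1),"rot",R.from_matrix(Li[:3,:3]@Rp).as_rotvec().round(4))
if len(sys.argv)>1:
    [bot.camera(n) for n in("side","top")];tm=masks("tin")
    # tin fit in peel frame: x,y,yaw
    Tp=np.eye(4);Tp[:3,:3]=Rp;Tp[:3,3]=po
    r=fit(tm,TIN,lambda x:Tp@H([x[0],x[1],.003],x[2]),[.098,0,0],[.01,.01,.05]);print("tin in peel",r[0].round(4),r[1:])
    # target
    for a in map(float,sys.argv[1:]):
        G=L@H([a,0,0],0);
        for hz in(.06,.0):
            t=(G@[0,0,hz,1])[:3];Rg=G[:3,:3];tcp=t+Rg[:,2]*.0726
            print("ledge x",a,"h",hz,"shift mm",((tcp-p)*1000).round(1),"turn",R.from_matrix(Rg@Rp.T).as_rotvec().round(4))
E
python3 d.py -0.02
```

```text
clock: 7.25
eef_pos: [0.5118, -0.3468, 0.1579]
tool_rot: [0.091, 0.996, -0.0, 0.001]
ft_force: [0.2, -0.9, -3.8]
grip_width: 0.0231
grasp_force: 59.1
clock: 7.92
eef_pos: [0.5117, -0.3471, 0.2639]
tool_rot: [0.091, 0.996, -0.001, 0.001]
ft_force: [-0.2, -0.7, -1.6]
grip_width: 0.0234
grasp_force: 59.1
peel [ 0.5119 -0.3472  0.1913] euler ZYX [ 1.3891e+00  8.0000e-04 -2.3000e-03] q [-0.6   0.48  0.38  1.47  0.   -0.41]
peel in ledge mm [-299.1  -68.8  280.1] rot [0.0026 0.5588 0.0172]
tin side 0.85 660 [356.8 156.1]
tin top 0.81 1467 [385.1 206.8]
tin in peel [ 0.1011  0.0044 -0.0064] (np.float64(31.720290904370703), np.float64(1985.5204010645994))
ledge x -0.02 h 0.06 shift mm [ -5.2 322.1 -50. ] turn [ 0.5492 -0.1035 -0.016 ]
ledge x -0.02 h 0.0 shift mm [   1.1  353.3 -100.9] turn [ 0.5492 -0.1035 -0.016 ]
```

```bash
python3 -m inch '[0,2,0,0,0,0,10, 0,6,0,0,0,0,10, 0,12,0,0,0,0,10, 0,20,0,0,0,0,10, -1,30,0,0,0,0,10, -1,42,0,0,0,0,10, -1,55,0,0,0,0,10, -1,68,0,0,0,0,10]'
python3 -m inch '[0,14,0,0.011,-0.002,0,10, 0,28,0,0.027,-0.005,-0.001,10, -1,42,0,0.055,-0.01,-0.002,10, -1,56,0,0.088,-0.017,-0.003,10, -1,70,0,0.121,-0.023,-0.004,10, -1,84,0,0.159,-0.03,-0.005,10, -2,98,0,0.198,-0.037,-0.006,10, -2,112,0,0.231,-0.043,-0.007,10]'
python3 -m inch '[0,14,0,0.038,-0.007,-0.001,10, 0,28,0,0.077,-0.014,-0.002,10, -1,42,0,0.115,-0.022,-0.003,10, -1,56,0,0.154,-0.029,-0.004,10, -1,70,0,0.192,-0.036,-0.006,10, -1,84,0,0.231,-0.043,-0.007,10, -2,98,0,0.264,-0.05,-0.008,10, -2,110,0,0.291,-0.055,-0.008,10]'
python3 -m inch '[0,10,0,0.015,-0.003,0,10, 0,18,0,0.022,-0.004,-0.001,10, 0,24,0,0.027,-0.005,-0.001,10, 0,28,0,0.027,-0.005,-0.001,10, 0,31,0,0.027,-0.005,-0.001,10, 0,32,0,0.027,-0.005,-0.001,10, 0,32,0,0.027,-0.005,-0.001,10, 0,32,0,0.027,-0.005,-0.001,10]'
python3 d.py -0.02
```

```text
clock: 8.78
eef_pos: [0.5102, -0.2772, 0.2623]
tool_rot: [0.091, 0.996, 0.0, 0.0]
ft_force: [0.1, 1.0, -2.2]
grip_width: 0.0234
grasp_force: 59.0
clock: 9.45
eef_pos: [0.5081, -0.1656, 0.2624]
tool_rot: [0.094, 0.989, 0.118, 0.011]
ft_force: [-0.6, -0.6, -3.0]
grip_width: 0.0233
grasp_force: 59.0
clock: 10.12
eef_pos: [0.5058, -0.0557, 0.2622]
tool_rot: [0.095, 0.96, 0.262, 0.025]
ft_force: [-0.0, 0.6, -3.2]
grip_width: 0.0234
grasp_force: 59.1
clock: 10.78
eef_pos: [0.5064, -0.025, 0.2622]
tool_rot: [0.095, 0.957, 0.274, 0.026]
ft_force: [0.8, -0.7, -3.4]
grip_width: 0.0234
grasp_force: 59.1
peel [0.5138 0.0127 0.2006] euler ZYX [ 1.3719 -0.5582  0.0025] q [-0.34  0.29 -0.02  1.36  0.55 -0.17]
peel in ledge mm [  5.5   0.4 101.1] rot [ 0.0025 -0.0002 -0.    ]
tin side 0.89 531 [323.9 180.3]
tin top 0.58 1583 [270.9 195.4]
tin in peel [ 0.1001  0.0036 -0.0072] (np.float64(59.200075265319214), np.float64(1964.624479002987))
ledge x -0.02 h 0.06 shift mm [  0.2   0.1 -48.3] turn [-0.0006 -0.002  -0.0013]
ledge x -0.02 h 0.0 shift mm [  6.5  31.2 -99.2] turn [-0.0006 -0.002  -0.0013]
```

```bash
python3 -m inch '[0,0,-4,0,0,0,10, 0,0,-12,0,0,0,10, 0,0,-22,0,0,0,10, 0,0,-32,0,0,0,10, 0,0,-42,0,0,0,10, 0,1,-52,0,0,0,10, 1,4,-59,0,0,0,10, 2,8,-66,0,0,0,10]'
python3 -m inch '[0.5,3,-6,0,0,0,10, 1,6,-12,0,0,0,10, 2,9,-18,0,0,0,10, 2,12,-23,0,0,0,10, 3,14,-27,0,0,0,10, 3,15,-30,0,0,0,10, 3,16,-31,0,0,0,10, 3,16,-31,0,0,0,10]'
python3 d.py -0.025;python3 -c "
from h import *
a=cv2.resize(bot.camera('side')[150:290,260:380],None,fx=4,fy=4)
cv2.imwrite('pics/e.png',a)"
```

```text
clock: 11.65
eef_pos: [0.5079, -0.0167, 0.1947]
tool_rot: [0.096, 0.956, 0.275, 0.025]
ft_force: [1.3, -0.4, -2.7]
grip_width: 0.0235
grasp_force: 59.1
clock: 12.32
eef_pos: [0.5112, -0.0007, 0.165]
tool_rot: [0.095, 0.957, 0.274, 0.026]
ft_force: [-0.9, -0.1, -3.0]
grip_width: 0.0235
grasp_force: 59.1
peel [0.5186 0.0371 0.1034] euler ZYX [ 1.3719 -0.5586  0.0032] q [-0.3   0.36 -0.19  1.08  0.56 -0.12]
peel in ledge mm [-24.9   0.5   5.4] rot [ 0.0031 -0.0006 -0.0001]
tin side 0.77 624 [317.7 208.3]
tin top 0.97 1417 [267.8 200.8]
tin in peel [ 0.098   0.0036 -0.0087] (np.float64(25.75322527088023), np.float64(1894.423044568909))
ledge x -0.025 h 0.06 shift mm [ -5.4 -28.5  46.3] turn [-0.0012 -0.0025 -0.0016]
ledge x -0.025 h 0.0 shift mm [ 0.8  2.7 -4.6] turn [-0.0012 -0.0025 -0.0016]
```

View pics/e.png

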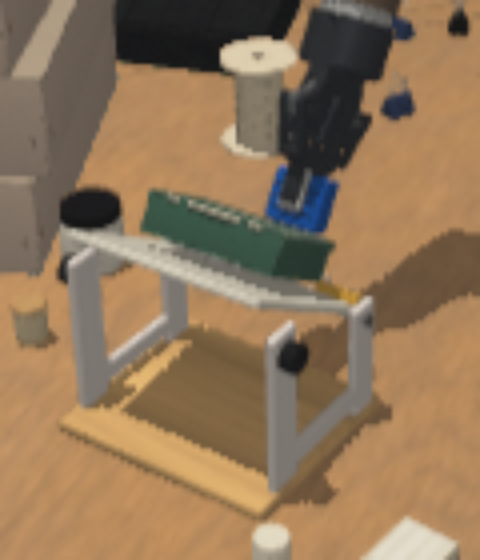

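The blade hovers parallel to the slope with the tin uphill of the near brass block (340,293). Now I'll lower it gently along the normal.

```bash
python3 -m inch '[0.2,1,-1.7,0,0,0,10, 0.4,2,-3.4,0,0,0,10, 0.5,2.6,-4.2,0,0,0,10, 0.5,2.6,-4.2,0,0,0,10, 0.5,2.6,-4.2,0,0,0,10]'; python3 -m inch '[0.1,0.5,-0.8,0,0,0,10, 0.1,0.5,-0.8,0,0,0,10, 0.1,0.5,-0.8,0,0,0,10]'; python3 d.py
```

```text
clock: 12.98
eef_pos: [0.5117, 0.0018, 0.1608]
tool_rot: [0.095, 0.957, 0.274, 0.026]
ft_force: [0.1, -0.0, -2.4]
grip_width: 0.0227
grasp_force: 59.1
clock: 13.23
eef_pos: [0.5118, 0.0023, 0.1601]
tool_rot: [0.095, 0.957, 0.274, 0.026]
ft_force: [-0.7, 0.7, -2.0]
grip_width: 0.0234
grasp_force: 59.1
peel [0.5192 0.04   0.0986] euler ZYX [ 1.3719 -0.5585  0.0029] q [-0.29  0.36 -0.2   1.07  0.56 -0.11]
peel in ledge mm [-24.9   0.4  -0.3] rot [ 0.0028 -0.0005 -0.0001]
```

Barely any contact yet, so I'll keep lowering.

```bash
python3 -m inch '[0.1,0.5,-0.8,0,0,0,10, 0.1,0.5,-0.8,0,0,0,10, 0.1,0.5,-0.8,0,0,0,10]';python3 -m inch '[0.1,0.5,-0.8,0,0,0,10, 0.1,0.5,-0.8,0,0,0,10, 0.1,0.5,-0.8,0,0,0,10]'
```

```text
clock: 13.48
eef_pos: [0.5121, 0.0026, 0.1596]
tool_rot: [0.095, 0.957, 0.274, 0.026]
ft_force: [-1.2, -1.4, -0.8]
grip_width: 0.0234
grasp_force: 59.3
clock: 13.73
eef_pos: [0.5121, 0.0027, 0.1595]
tool_rot: [0.095, 0.957, 0.274, 0.026]
ft_force: [-4.3, -5.3, 5.6]
grip_width: 0.023
grasp_force: 60.3
```

```bash
python3 -m inch '[0,-0.2,0.3,0,0,0,10, -0.3,-1.6,-0.7,0,0,0,10, -0.8,-4.4,-2.4,0,0,0,10, -1.4,-7.3,-4.3,0,0,0,10, -2,-10.2,-6.1,0,0,0,10, -2.6,-13.1,-8,0,0,0,10, -3.1,-16,-9.9,0,0,0,10, -3.6,-17.5,-10.8,0,0,0,10]'; python3 d.py
```

```text
clock: 14.4
eef_pos: [0.5096, -0.0145, 0.1484]
tool_rot: [0.095, 0.956, 0.275, 0.027]
ft_force: [0.5, -0.6, 4.4]
grip_width: 0.0231
grasp_force: 60.0
peel [0.5172 0.0233 0.087 ] euler ZYX [ 1.3732e+00 -5.6030e-01 -4.0000e-04] q [-0.32  0.38 -0.2   1.06  0.56 -0.15]
peel in ledge mm [-45.3  -0.9  -1.3] rot [ 0.0002 -0.0023  0.001 ]
```

```bash
python3 -m inch '[-0.7,-3.3,-2.1,0,0,0,10, -1.3,-6.6,-4.2,0,0,0,10, -2,-10,-6.3,0,0,0,10, -2.7,-13.3,-8.5,0,0,0,10, -3.4,-16.6,-10.6,0,0,0,10, -4,-19.9,-12.7,0,0,0,10, -4.7,-23.3,-14.8,0,0,0,10, -5.4,-26.6,-16.9,0,0,0,10]'; python3 d.py -0.1
```

```text
clock: 15.07
eef_pos: [0.5041, -0.0402, 0.1316]
tool_rot: [0.095, 0.956, 0.276, 0.027]
ft_force: [1.6, 2.1, 5.3]
grip_width: 0.0233
grasp_force: 59.8
peel [ 0.5116 -0.0022  0.0702] euler ZYX [ 1.3733e+00 -5.6250e-01  3.0000e-04] q [-0.38  0.42 -0.21  1.06  0.55 -0.21]
peel in ledge mm [-76.3  -0.5  -1.6] rot [ 0.001  -0.0045  0.0011]
tin side 0.98 595 [324.9 212. ]
tin top 0.71 1369 [274.8 203.6]
tin in peel [ 0.1188  0.003  -0.0231] (np.float64(43.58712649293985), np.float64(1821.5644759207437))
ledge x -0.1 h 0.06 shift mm [-10.9 -51.3  39.9] turn [-0.0045  0.0006 -0.0015]
ledge x -0.1 h 0.0 shift mm [ -4.6 -20.2 -11. ] turn [-0.0045  0.0006 -0.0015]
```

The tin is now against the blocks (ledge x ≈ 43 mm) and the blade is sliding out from under it. I'll keep drawing.

```bash
for i in 1; do python3 -m inch '[-0.7,-3.3,-2.1,0,0,0,10, -1.3,-6.6,-4.2,0,0,0,10, -2,-10,-6.3,0,0,0,10, -2.7,-13.3,-8.5,0,0,0,10, -3.4,-16.6,-10.6,0,0,0,10, -4,-19.9,-12.7,0,0,0,10, -4.7,-23.3,-14.8,0,0,0,10, -5.4,-26.6,-16.9,0,0,0,10]'; done
python3 -m inch '[-0.7,-3.3,-2.1,0,0,0,10, -1.3,-6.6,-4.2,0,0,0,10, -2,-10,-6.3,0,0,0,10, -2.7,-13.3,-8.5,0,0,0,10, -3.4,-16.6,-10.6,0,0,0,10, -4,-19.9,-12.7,0,0,0,10, -4.7,-23.3,-14.8,0,0,0,10, -5.4,-26.6,-16.9,0,0,0,10]'; python3 d.py
```

```text
clock: 15.93
eef_pos: [0.4981, -0.0673, 0.1141]
tool_rot: [0.095, 0.956, 0.275, 0.027]
ft_force: [1.0, 2.6, 4.3]
grip_width: 0.0234
grasp_force: 59.8
clock: 16.6
eef_pos: [0.4921, -0.0945, 0.0968]
tool_rot: [0.095, 0.957, 0.274, 0.026]
ft_force: [0.2, -0.9, 4.5]
grip_width: 0.023
grasp_force: 59.9
peel [ 0.4995 -0.0567  0.0352] euler ZYX [ 1.3716 -0.5584  0.0031] q [-0.48  0.49 -0.2   1.06  0.53 -0.33]
peel in ledge mm [-142.2    0.6   -1.8] rot [ 0.0028 -0.0004 -0.0004]
```

```bash
python3 -m inch '[-2,-8,0,0,0,0,10, -4,-22,2,0,0,0,10, -5,-45,15,0,0,0,10, -5,-65,30,0,0,0,10, -5,-85,45,0,0,0,10, -5,-110,55,0,0,0,10, -5,-135,60,0,0,0,10, 0,-150,60,0,0,0,10]'
python3 -m inch '[2,-10,0,-0.07,0.014,0,10, 4,-20,0,-0.14,0.028,0,10, 6,-30,0,-0.21,0.042,0,10, 8,-40,0,-0.28,0.056,0,10, 10,-45,0,-0.35,0.07,0,10, 12,-50,0,-0.42,0.084,0,10, 13,-55,0,-0.49,0.099,0,10, 13,-55,0,-0.547,0.11,0,10]'
python3 -m inch '[0,0,-5,0,0,0,10, 0,0,-5,0,0,0,10, 0,0,-5,0,0,0,10]'
cat > e.py <<'E'
from fit import *
I={n:bot.camera(n) for n in("side","top")}
L=H([.5238,.0605,.1120],1.372,.558)
tm=masks("tin")
print("tin in ledge",fit(tm,TIN,lambda x:L@H([x[0],x[1],x[2]],x[3]),[.045,0,0,0],[.01,.01,.005,.05]))
a=cv2.resize(I["side"][150:290,260:400],None,fx=4,fy=4);b=cv2.resize(I["top"][150:290,220:280],None,fx=4,fy=4)
cv2.imwrite("pics/f%d.png"%int(bot.get_obs()["clock"]),np.hstack([a,b]))
E
python3 e.py; python3 d.py; ls pics
```

```text
clock: 17.27
eef_pos: [0.4908, -0.2476, 0.1568]
tool_rot: [0.096, 0.957, 0.272, 0.025]
ft_force: [0.2, 0.2, -1.0]
grip_width: 0.023
grasp_force: 59.4
clock: 17.93
eef_pos: [0.5041, -0.3005, 0.1559]
tool_rot: [0.1, 0.995, -0.002, -0.003]
ft_force: [0.1, -0.5, -1.4]
grip_width: 0.023
grasp_force: 59.5
clock: 18.18
eef_pos: [0.504, -0.2992, 0.1506]
tool_rot: [0.099, 0.995, 0.001, -0.003]
ft_force: [-0.1, 0.0, -0.9]
grip_width: 0.0236
grasp_force: 59.5
tin side 0.86 659 [321.3 211.3]
tin top 0.76 1347 [273.6 204.6]
tin in ledge (array([ 0.04489595,  0.00390965,  0.0012085 , -0.02292775]), np.float64(29.449768629414216), np.float64(1861.0452554269755))
peel [ 0.5046 -0.2997  0.0791] euler ZYX [ 1.3708e+00 -8.0000e-04  3.4000e-03] q [-0.54  0.47  0.07  1.17 -0.   -0.34]
peel in ledge mm [-320.2  -52.3  161.1] rot [ 0.0029  0.5572 -0.0021]
d.png
e.png
f18.png
ov_side.png
ov_top.png
s1.png
side0.png
t1.png
top0.png
```

View pics/f18.png

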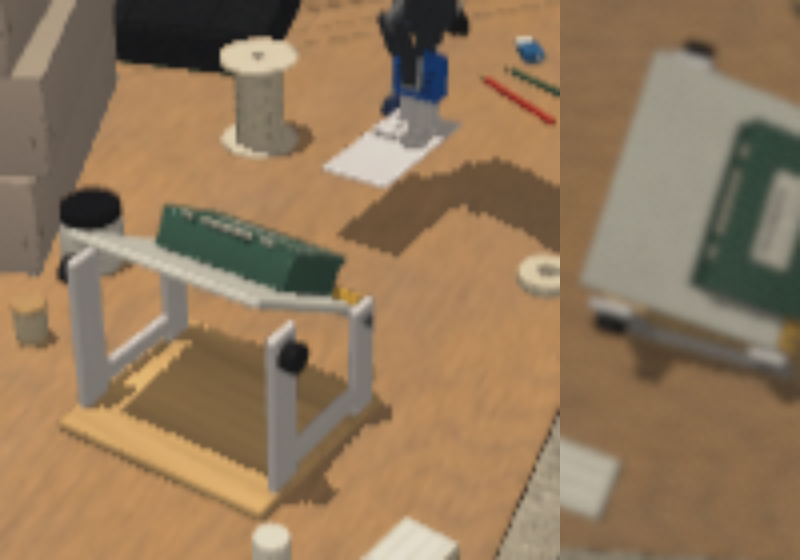

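```bash
python3 -m inch '[0,0,-10,0,0,0,10, 0,0,-28,0,0,0,10, 0,0,-45,0,0,0,10, 0,0,-60,0,0,0,10, 0,0,-70,0,0,0,10, 0,0,-75,0,0,0,10, 0,0,-76,0,0,0,10, 0,0,-76,0,0,0,10]'; python3 -m inch '[0,0,-1,0,0,0,10, 0,0,-1.5,0,0,0,10, 0,0,-1.5,0,0,0,10]'
```

```text
clock: 19.05
eef_pos: [0.5053, -0.2992, 0.0759]
tool_rot: [0.099, 0.995, 0.0, -0.001]
ft_force: [-0.2, -1.0, -2.4]
grip_width: 0.0234
grasp_force: 59.5
clock: 19.3
eef_pos: [0.5057, -0.2994, 0.0753]
tool_rot: [0.099, 0.995, 0.0, -0.001]
ft_force: [-0.4, 0.3, -1.6]
grip_width: 0.0232
grasp_force: 59.5
```

The tin lies flat against the brass block (350,297) on the plate, and the peel is empty. Setting the peel down.

```bash
python3 -m inch '[0,0,-1,0,0,0,10, 0,0,-2,0,0,0,10, 0,0,-2.3,0,0,0,10, 0,0,-2.3,0,0,0,10]'
```

```text
clock: 19.63
eef_pos: [0.5055, -0.2991, 0.0727]
tool_rot: [0.099, 0.995, 0.0, -0.001]
ft_force: [-0.1, -0.1, 1.9]
grip_width: 0.0231
grasp_force: 59.9
```

Contact with the table. I'll open, settle, then retreat.

```bash
python3 -m inch '[0,0,0,0,0,0,30, 0,0,0,0,0,0,50, 0,0,0,0,0,0,75, 0,0,0,0,0,0,100, 0,0,0,0,0,0,100, 0,0,0,0,0,0,100, 0,0,0,0,0,0,100, 0,0,0,0,0,0,100]'; python3 -m inch '[0,0,5,0,0,0,100, 0,0,20,0,0,0,100, 0,0,45,0,0,0,100, 0,0,75,0,0,0,100, 0,0,105,0,0,0,100, 0,0,130,0,0,0,100, 0,0,140,0,0,0,100, 0,0,140,0,0,0,100]'; python3 e.py
```

```text
clock: 20.3
eef_pos: [0.5053, -0.2991, 0.0722]
tool_rot: [0.099, 0.995, 0.0, -0.001]
ft_force: [0.2, 0.6, 0.4]
grip_width: 0.0854
grasp_force: 0.0
clock: 20.97
eef_pos: [0.5068, -0.3, 0.2157]
tool_rot: [0.099, 0.995, -0.001, 0.002]
ft_force: [-0.2, -1.0, 0.1]
grip_width: 0.0854
grasp_force: 0.0
tin side 0.94 567 [324.8 212.2]
tin top 0.58 1413 [272.4 204.9]
tin in ledge (array([ 0.04388514,  0.00259272,  0.00105728, -0.00971361]), np.float64(13.024807154217875), np.float64(1836.5162148505156))
```

```bash
ls pics/f*; cp $(ls -t pics/f*.png|head -1) pics/last.png
```

```text
pics/f18.png
pics/f21.png
```

View pics/last.png

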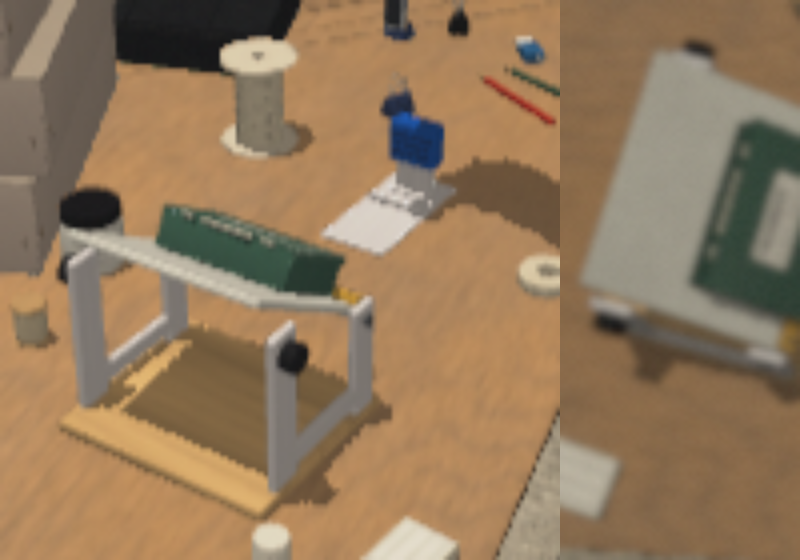

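The peel is flat on the table at about (390,215), and the tin is square against the blocks with the plate unmoved, so I'm handing in.

```bash
python3 -c "
from h import *
print(bot.job_done())"
```

```text
the job is handed in; nothing more can be done
None
```

I handed the job in at about 21 s of the 67 s allowed, but the hand-in gave no verdict: by my camera fit the tin lies flat against the two blocks (centre 44 mm uphill of the ledge point, 3 mm off the middle, about 0.6° off square), and in the last picture the empty peel is flat on the table and the slope looks unchanged.

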